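Preset a tab-locked hold-down and cam it shut

ROBOT

A 6-joint arm with a two-finger parallel gripper is mounted at the origin on the work surface. World frame = base frame: x ahead of the robot, y to its left, z up, the work surface at z = 0. Lengths are in mm, angles in rad, forces in N, time in s.
With the tool pointing down it reaches from about 300 to 775 mm from the base axis. Payload 14.6 kg.
Tool frame: the origin (TCP) lies on the centre line of the jaws, within the pads' length; the fingertips stand 19 mm ahead of it and the grasp point (between the pads) is the TCP (bot.tip_reach is the distance from the TCP to the fingertips, in mm); z points along the fingers, y is the line along which they close (so a half turn about z gives the same grasp; the last joint's range is limited). The gripper opens to 85 mm and grips with 20 to 120 N. Pads are 22 mm wide; open, the fingers measure 114 mm over their backs; the gripper's body (76 mm by 85 mm) begins 54 mm behind the grasp point. The pads swing forward as they close: fully open they stand 13 mm farther back than shut.
Start: joints at [-1.279, 0.3, 1.521, -0, 1.321, -0.067], TCP at [193.126, -514.968, 250.281] pointing down, gripper open.
Joint ranges: [-3.03, 3.03], [-0.79, 2.21], [0.23, 2.52], [-1.04, 4.18], [0, 3.07], [-2.55, 2.55]. Speed limits (rad/s): [2.22, 2.22, 2.57, 3.14, 3.14, 3.14].

INTERFACE

Orientations are given as a unit quaternion [w, x, y, z].
In Python, from rig import bot gives the robot as it stands. Calls block until the motion is done:
- bot.move_to(position, orientation): joint-space move of the TCP to a pose.
- bot.servo_line(position, attitude=None, speed=150, until_force=None): straight line of the TCP; attitude=None keeps the orientation; speed is the mean speed in mm/s. With until_force (N) it stops when the force on the tool has changed by that much, and returns True; else False.
- bot.move_joints(angles): joint-space move.
- bot.move_gripper(opening, grip_force=None): finger opening in mm; grip_force is the grip in N (None keeps the last); returns when the fingers have stopped.
- bot.dwell(seconds).
- bot.ik(position, orientation): joint angles nearest the present ones, or None.
- bot.read_state(): the state.
- bot.read_camera(name): name is "scene" or "side" or "wrist"; returns a dict with "image" (400x640x3 uint8, blue, green, red), "depth" (400x640 float32, mm along the optical axis (not along the pixel's ray), 0 where there is no reading), "fovy" (degrees; the focal length in pixels is half the picture's height over the tangent of half this angle, whatever the lens; pixels are square), "cx", "cy" (the principal point, pixels), "eye" and "attitude" of the camera in the world; the wrist camera has in their place "mount" (4x4, takes a point from camera to tool coordinates, whose origin is the TCP and whose axes are the flange's). Camera axes: x right, y down, z forward; pixel columns grow to the right and rows downward; lengths in mm; the calibration is good to about 2 mm. A picture is of the moment at which its call begins: read the wrist's pose just before it.
A pose or a line that the arm cannot do raises bot.MotionError and nothing moves.
- bot.finish_job(): hands the job in; it is judged then, once.
The state is a dict: "clock": time; "joint_positions": joint angles; "qvel": joint speeds; "effort": joint torques, N m; "ee_pos": TCP position; "tool_rot": TCP orientation; "ft_force": force on the tool from outside, world axes, zero at the start; "moment": the same for the moment, N m; "grip_width": finger opening in mm; "grip_force": force on a finger pad.
Only numpy, scipy, OpenCV 4.12 (cv2) and the standard library are available. Lean on these libraries where they do the work, as an engineer would, in place of code of your own. Each camera call takes 0.05 s, during which the arm holds its last target. There are 200 camera calls.

TASK

Clamp the piece that lies under the foot of the bench hold-down, ready for drilling. Pinch both tabs of its knob, turn the knob clockwise to the click that suits that piece (the first click for the 18 mm pine batten, the second for the 15 mm aluminium bar) and let the tabs spring back out; then flip the cam lever fully down so that the foot presses the piece to the bench. Do not shift the piece, and leave the other piece, the screwdriver, the jar and the tape measure where they are.

Things in the scene. Friction and masses are not known exactly. Their poses are not given: they have to be found in the camera images.
- clamp: dark steel cam hold-down clamp bolted to the bench, lined up along its own y. Origin on the bench top (z = 0) under the cam; x across the clamp, z up. Base plate 64 x 130 x 10 mm. A strap (30 mm wide, top 77 mm above the bench) runs from the heel post, 65 mm towards +y, under the cam at the origin, to the nose, 95 mm towards -y, which carries the knob on top and the foot below
- knob_grip (a point): on the knob's upright axis, 110 mm above the bench: the height to pinch at. Turns with the knob: +x towards tab a, -x tab b; at knob 0 its axes are parallel to the clamp's. Black knob 45 mm across, 77 to 118 mm above the bench; spindle 12 mm out of its top. Below the tabs a steel collar, 52 mm across, up to 85 mm. White pointer at its -y: no dot = raised, one dot = first click, two dots = second
- tab_a_face (a point): middle of the outer face of tab a, a grey ribbed tab in the knob's side, 18 mm wide, 22 mm high (91 to 113 mm above the bench). Tab b is its twin on the opposite side. The outer faces are 62 mm apart when free, 46 mm when both are fully pinched
- knob (a joint): rad, positive clockwise seen from above: 0 raised (start), 0.785 first click, 1.571 second click and end stop. Each click lowers the foot 3 mm. At each setting a lug on each tab drops into a notch and locks the knob (0.03 rad of play); with both tabs pinched in 5 mm or more it turns easily (0.02 N m). Let go within about 0.1 rad of a click, the lugs find the notch by themselves
- tab_a (a joint): m, how far tab a (at the knob's +x) is pushed in towards the axis: 0 fully out, 0.008 fully in. Its spring takes 5 N to start, 11 N fully in
- tab_b (a joint): m, the same for tab b, at the knob's -x
- foot: round foot, 24 mm across, under the nose on the knob's axis; origin at the centre of its rubber underside, 23 to 24 mm above the bench at the start. A stiff spring backs it (22 N per mm). With the right setting the closed lever brings it down on the piece with some 20 to 40 N; one click too few leaves a gap, one too many is much too tight
- lever (a joint): rad, the cam lever: 0 stands 75 deg above level, leaning towards the clamp's +y, away from the knob; grows as it swings down towards +y; 1.31 is fully down (level, on its stop). Starts at 0 to 0.25. The cam is self-locking: the lever stays where it is left; it needs 0.35 to 0.5 N m, some 4 to 5 N at the grip. Closing it lowers the nose 5 mm, evenly over the swing
- lever_pivot (a point): the cam lever's pivot, fixed on the clamp, on the lever's middle line, 92 mm above the bench; the lever swings in the clamp's y-z plane
- lever_tip (a point): middle of the free end of the lever, 115 mm from the pivot. The outer 62 mm is a black grip 20 mm wide (across the clamp) and 15 mm thick
- batten: pine batten, 260 x 45 x 18 mm (its x, y, z), pencil cross near one end; origin at the centre of its underside. It lies on the bench either under the foot, crosswise to the clamp (its x about along the clamp's x), or beside that place, 130 mm farther towards the clamp's -y
- bar: aluminium flat bar, 220 x 40 x 15 mm (its x, y, z), a drilled hole near each end; origin at the centre of its underside. It lies at the other of those two places
- screwdriver: screwdriver lying on the bench well to the +y side of the clamp; bystander
- screw_jar: glass jar with a steel cap, 64 mm across, 85 mm high; origin at the centre of its underside; bystander
- tape_measure: grey tape measure standing on its edge, 66 x 34 x 62 mm; origin at the centre of its underside; bystander
There are look-alikes about, which are no part of the job. There is more than one size of the clamp; the job needs the smallest.

How it is judged (in metres and radians):
On the way, in this order (a step that is already met when the one before it is completed fails the run):
1. with the lever still up, the knob sits in the click that suits the piece under the foot, both tabs sprung out (((x of foot in the frame of batten between -0.13 and 0.13 m and y of foot in the frame of batten between -0.025 and 0.025 m and value of joint knob between 0.68 and 0.89 rad) or (x of foot in the frame of bar between -0.11 and 0.11 m and y of foot in the frame of bar between -0.023 and 0.023 m and value of joint knob between 1.46 and 1.68 rad)) and value of joint each of tab_a, tab_b below 0.002 m and value of joint lever below 0.6 rad), for 0.2 s.
2. the lever is fully down and the foot presses the piece with 10 to 60 N (((x of foot in the frame of batten between -0.13 and 0.13 m and y of foot in the frame of batten between -0.025 and 0.025 m and value of joint knob between 0.68 and 0.89 rad and contact force between foot and batten between 10 and 60 N) or (x of foot in the frame of bar between -0.11 and 0.11 m and y of foot in the frame of bar between -0.023 and 0.023 m and value of joint knob between 1.46 and 1.68 rad and contact force between foot and bar between 10 and 60 N)) and value of joint lever above 1.22 rad), for 0.2 s.
At the end, for the whole second after the job is handed in: The piece under the foot is clamped: the knob sits in its click (batten: first, 0.68 to 0.89 rad; bar: second, 1.46 to 1.68 rad) with both tabs out (under 2 mm in), the lever is fully down (above 1.22 rad) and the foot presses that piece with 10 to 60 N (all of step 2 and value of joint each of tab_a, tab_b below 0.002 m); the robot touches nothing.
It fails at once if screwdriver moved more than 30 mm (distance of screwdriver from where it was at the start of the episode above 0.03 m).
It fails at once if screw_jar moved more than 30 mm (distance of screw_jar from where it was at the start of the episode above 0.03 m).
It fails at once if tape_measure moved more than 30 mm (distance of tape_measure from where it was at the start of the episode above 0.03 m).
It fails at once if the batten shifted more than 20 mm (distance of batten from where it was at the start of the episode above 0.02 m).
It fails at once if the bar shifted more than 20 mm (distance of bar from where it was at the start of the episode above 0.02 m).
It also fails if it takes over 48 s, if anything falls off the work surface, if the arm or the gripper's body presses on something with over 40 N, if the wrist force passes 120 N, or if a joint passes its speed limit or range.

## Working session

There is one attempt and no reset: what is moved stays moved. The work goes in short steps, each a Python script; the robot and the scene stay as the last script left them, time stands still between calls to the robot, and variables do not carry over. Pictures are saved under pics/ and viewed, at most 10 in all, crops included, and the job is handed in when it is done.

```bash
ls; mkdir -p pics; python3 - <<'E'
from rig import bot
import cv2,pickle,numpy as np
d={}
for n in("scene","side","wrist"):
    if n=="wrist": st=bot.read_state()
    r=bot.read_camera(n); d[n]=r; cv2.imwrite(f"pics/{n}0.png",r["image"])
    print(n,{k:v for k,v in r.items() if k not in("image","depth")}, (r["depth"]>0).mean())
d["st"]=st; print(st)
pickle.dump(d,open("d0.pkl","wb"))
cv2.imwrite("pics/both.png",cv2.resize(np.vstack([d["scene"]["image"],d["side"]["image"]]),None,fx=.75,fy=.75))
E
```

```text
pics
scene {'fovy': 48.20207013125557, 'cx': 315.2259891974374, 'cy': 203.8357208782711, 'eye': array([1081.54943193,  986.86639104,  999.57357864]), 'attitude': array([-0.12555634,  0.24940974,  0.85452919, -0.43796147])} 0.98772265625
side {'fovy': 51.46181662504087, 'cx': 323.8658061871847, 'cy': 194.02582378562795, 'eye': array([-193.66302284,  729.12785128, 1022.04552388]), 'attitude': array([ 0.13646283, -0.33280724,  0.85079629, -0.38309647])} 0.99612890625
wrist {'fovy': 66.48243021753892, 'cx': 321.2322594078188, 'cy': 202.01717411617938, 'mount': array([[ 5.42751260e-04, -9.45096567e-01, -3.26790734e-01,
         8.46837830e+01],
       [ 9.99999378e-01,  1.94552050e-04,  1.09819652e-03,
         1.06620565e+00],
       [-9.74323958e-04, -3.26791127e-01,  9.45096085e-01,
        -1.23826345e+02],
       [ 0.00000000e+00,  0.00000000e+00,  0.00000000e+00,
         1.00000000e+00]])} 0.995984375
{'clock': 0.1, 'joint_positions': array([-1.27858654e+00,  3.00421841e-01,  1.52149709e+00, -2.80017598e-05,
        1.32069941e+00, -6.66043430e-02]), 'qvel': array([-9.31921108e-05, -1.84656369e-03, -1.78889837e-03, -2.16920209e-03,
        1.23895924e-03,  2.19822701e-03]), 'effort': array([ 1.21753365e-03, -5.44380820e+01, -3.62369049e+01, -8.48604259e-05,
        3.05104702e-03,  6.86823023e-05]), 'ee_pos': array([ 193.0771636 , -514.80256897,  249.78385484]), 'tool_rot': array([-5.08059375e-04,  9.83948924e-01,  1.78449578e-01, -7.12050705e-05]), 'ft_force': array([0.72812422, 0.63776735, 0.11726729]), 'moment': array([-0.02523395, -0.02249278, -0.03988515]), 'grip_force': 0.0, 'grip_width': 85.19717280655068}
```

View pics/scene0.png

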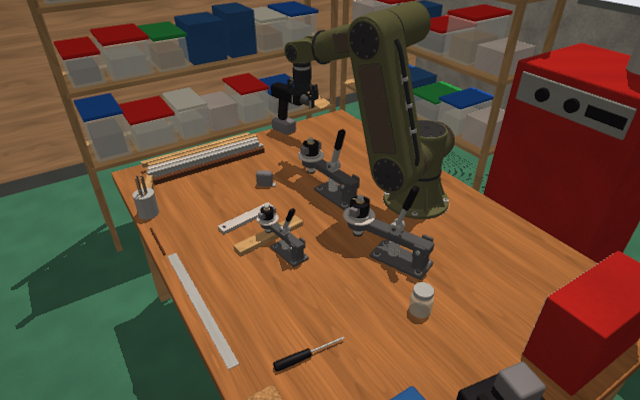

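View pics/side0.png

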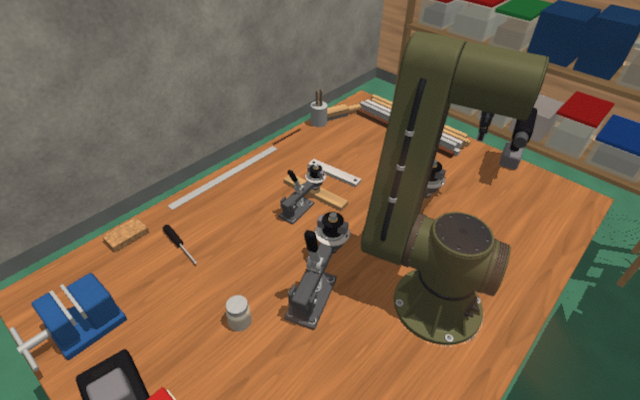

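The scene view shows the smallest clamp with its knob at about (267,213), its lever at (290,215) and its heel at (292,255). The batten at (265,237) passes under the foot and the bar lies beyond at (245,217). In the side view the same clamp is at about (305,195).

```bash
cat > h.py <<'E'
import numpy as np,cv2
from scipy.spatial.transform import Rotation as R
def rot(q): return R.from_quat(np.roll(q,-1)).as_matrix()
def pose(r,st=None):
    if "eye" in r: return rot(r["attitude"]),np.array(r["eye"])
    M=np.array(r["mount"]);Rt=rot(st["tool_rot"])
    return Rt@M[:3,:3],Rt@M[:3,3]+st["ee_pos"]
def dirs(r,uv):
    uv=np.atleast_2d(uv).astype(float);f=200/np.tan(np.radians(r["fovy"]/2))
    return np.c_[(uv[:,0]-r["cx"])/f,(uv[:,1]-r["cy"])/f,np.ones(len(uv))]
def plane(r,uv,z,st=None):
    A,e=pose(r,st);d=dirs(r,uv)@A.T
    return e+d*((z-e[2])/d[:,2])[:,None]
def cloud(r,st=None):
    v,u=np.mgrid[:400,:640];A,e=pose(r,st)
    P=(dirs(r,np.c_[u.ravel(),v.ravel()])*r["depth"].reshape(-1,1))@A.T+e
    return P.reshape(400,640,3)
def proj(r,P,st=None):
    A,e=pose(r,st);c=(np.atleast_2d(P)-e)@A;f=200/np.tan(np.radians(r["fovy"]/2))
    return c[:,:2]/c[:,2:]*f+[r["cx"],r["cy"]]
E
python3 - <<'E'
from h import *
import pickle
d=pickle.load(open("d0.pkl","rb"))
s=d["scene"];C=cloud(s)
for n,(u,v) in dict(spindle=(268,206),knobtop=(264,210),lever=(291,213),strap=(279,230),heel=(290,252),batten=(243,247),batten2=(297,223),bar=(228,227),bar2=(265,209),jar=(423,290),tape=(265,178)).items(): print(n,C[v,u].round())
S=cloud(d["side"])
for n,(u,v) in dict(knob=(316,170),lever=(293,176),heel=(292,212),batten=(340,200),bar=(350,178)).items(): print("side",n,S[v,u].round())
a=s["image"][185:275,210:320];b=d["side"]["image"][150:225,270:370]
cv2.imwrite("pics/crop.png",np.hstack([cv2.resize(a,(400,327),interpolation=2),cv2.resize(b,(400,327),interpolation=2)]))
E
```

```text
spindle [ 577. -104.  132.]
knobtop [ 590. -110.  118.]
lever [569.  39. 191.]
strap [581. -26.  86.]
heel [566.  14.  13.]
batten [688. -86.  19.]
batten2 [474. -97.  21.]
bar [ 686. -213.   17.]
bar2 [ 586. -109.  121.]
jar [376. 420.  89.]
tape [ 445. -397.   39.]
side knob [ 569. -103.  117.]
side lever [550.  26. 178.]
side heel [542.  43.  35.]
side batten [ 476. -130.   16.]
side bar [ 528. -250.   16.]
```

View pics/crop.png

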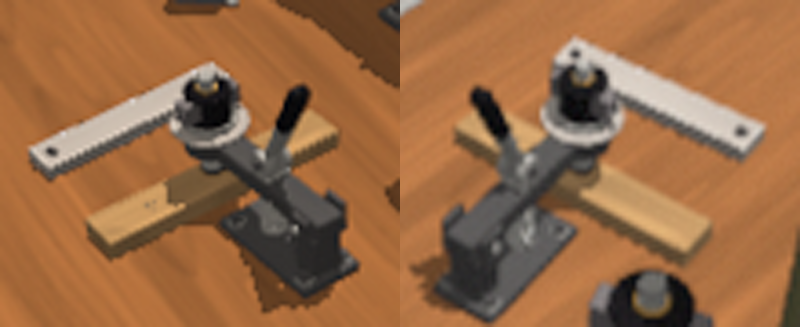

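The crops show the batten under the foot, so this needs the first click. The bar is the neighbour. The knob is near (577,-106) and the lever leans towards world +y. Next I take a close view from above.

```bash
python3 - <<'E'
from rig import bot
from h import *
import pickle
bot.move_to([577,-90,300],[0,np.sqrt(.5),np.sqrt(.5),0])
bot.dwell(.3)
st=bot.read_state();r=bot.read_camera("wrist");pickle.dump((st,r),open("d1.pkl","wb"))
cv2.imwrite("pics/w1.png",r["image"])
print(st["clock"],st["ee_pos"],st["tool_rot"],st["joint_positions"],bot.tip_reach)
P=cloud(r,st)
# orthographic top view, 0.5 mm/px
x,y=P[...,0].ravel(),P[...,1].ravel()
for lo,hi,n in((123,140,"spindle"),(114,121,"knobtop"),(73,79,"strap")):
    m=(P[...,2]>lo)&(P[...,2]<hi)&(np.hypot(P[...,0]-577,P[...,1]+106)<(30 if n!="strap" else 150))
    q=P[m];print(n,len(q),q.mean(0).round(1),q.min(0).round(1),q.max(0).round(1))
E
```

```text
2.5167 [576.94048954 -90.33620875 299.97799149] [-6.48862884e-06  7.07320165e-01  7.06893333e-01 -1.29253468e-05] [-2.18026760e-01  3.45175743e-01  1.34658546e+00 -1.49276563e-05
  1.44985629e+00 -2.17421328e-01] 19.0
spindle 182 [ 580.5 -110.8  129.8] [ 573.3 -118.5  123.1] [ 587.9 -104.4  132.6]
knobtop 1110 [ 580.5 -110.4  117.8] [ 552.8 -133.9  114. ] [603.3 -89.7 120.8]
strap 1516 [573.5 -41.5  76.8] [ 535.6 -145.8   73. ] [616.5  43.8  79. ]
```

View pics/w1.png

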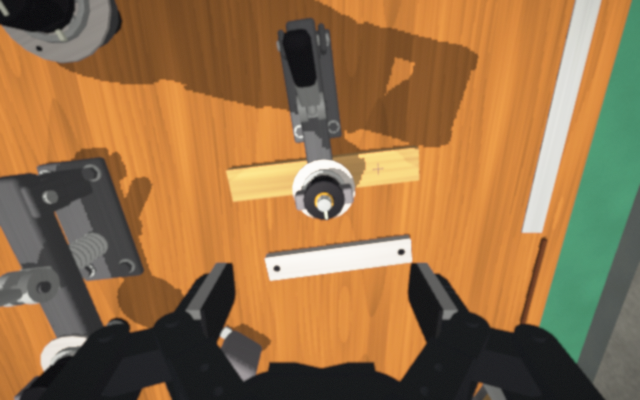

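The wrist view shows the spindle at (324,203) with its white pointer downward, the tabs left and right at about (302,198) and (347,190), and the lever grip at (299,58). The batten, with its cross at (377,168), is under the foot. Next I refine the axis and yaw.

```bash
python3 - <<'E'
from h import *
import pickle
st,r=pickle.load(open("d1.pkl","rb"));P=cloud(r,st);I=r["image"]
X,Y,Z=P[...,0],P[...,1],P[...,2]
k=np.hypot(X-580,Y+110)
m=(Z>129)&(k<15);q=P[m];print("sp",len(q),q.mean(0),(q.min(0)+q.max(0))/2)
m=(abs(Z-118)<1.5)&(k<24);q=P[m];c,rad=cv2.minEnclosingCircle(q[:,:2].astype(np.float32));print("knob",c,rad)
# tabs: grey pixels at z 108..116, radius 22..34
m=(abs(Z-112)<4)&(k>22)&(k<36);q=P[m]
for s in(-1,1):
    t=q[(q[:,0]-580)*s>10];print("tab",s,len(t),t.mean(0),t.min(0),t.max(0))
m=(abs(Z-77)<2.5)&(Y>-75)&(Y<60)&(abs(X-572)<40);q=P[m]
print("strap",len(q),cv2.minAreaRect(q[:,:2].astype(np.float32)))
for lo in range(-70,60,15):
    t=q[(q[:,1]>lo)&(q[:,1]<lo+15)]
    if len(t):print(lo,t[:,0].min().round(1),t[:,0].max().round(1),t[:,0].mean().round(1))
m=(abs(Z-10)<2.5)&(Y>-60)&(Y<70)&(abs(X-572)<50);q=P[m];print("base",len(q),cv2.minAreaRect(q[:,:2].astype(np.float32)))
m=(abs(Z-18)<2)&(abs(Y+110)<50);q=P[m];print("batten",len(q),cv2.minAreaRect(q[:,:2].astype(np.float32)))
m=(Z>84)&(Y>-50)&(Y<70)&(abs(X-572)<40);q=P[m]
for lo in range(90,210,10):
    t=q[(q[:,2]>lo)&(q[:,2]<lo+10)]
    if len(t):print("lev",lo,len(t),t.mean(0).round(1),t.min(0).round(),t.max(0).round())
# yaw ray-based of tabs colours
E
```

```text
sp 138 [ 580.65679414 -111.64746034  130.92992651] [ 580.58462905 -111.84287531  130.93261572]
knob (580.33740234375, -111.83475494384766) 22.207260131835938
tab -1 136 [ 554.12957549 -114.70660449  112.17397935] [ 549.13611227 -124.44399445  108.0552419 ] [ 560.11386208 -105.9638235   114.65804236]
tab 1 148 [ 606.56918761 -107.52981656  111.99228235] [ 599.06004135 -123.83837517  108.17661864] [612.3217438  -98.91850607 115.90070803]
strap 1618 ((561.4127807617188, -7.802398681640625), (48.34481430053711, 136.89056396484375), 3.2526018619537354)
-70 559.2 588.9 573.7
-55 556.3 586.5 571.6
-40 555.2 584.1 571.0
-25 573.1 582.9 578.7
-10 550.5 580.7 575.0
5 572.2 578.5 575.3
20 536.3 576.4 569.3
35 534.0 582.6 567.7
50 534.2 581.5 560.9
base 1602 ((564.5834350585938, 1.6904678344726562), (63.837764739990234, 129.5312957763672), 7.9262871742248535)
batten 4685 ((450.7846984863281, -117.20188903808594), (519.02490234375, 69.56471252441406), 2.460325241088867)
lev 90 206 [568.2 -21.   97.1] [551. -33.  91.] [585.  -4. 100.]
lev 100 293 [567.8 -18.8 103. ] [553. -28. 100.] [582.  -7. 110.]
lev 110 102 [566.7 -11.8 115.3] [556. -15. 110.] [576.  -6. 120.]
lev 120 112 [566.2  -7.2 125. ] [556. -11. 120.] [576.  -2. 130.]
lev 130 136 [565.5  -2.4 134.9] [555.  -6. 130.] [575.   6. 140.]
lev 140 75 [565.3   1.5 144.7] [554.  -1. 140.] [574.   7. 150.]
lev 150 156 [564.9   4.6 155. ] [553.   0. 150.] [573.  14. 160.]
lev 160 185 [564.2   9.2 164.9] [553.   5. 160.] [573.  18. 170.]
lev 170 221 [563.3  14.1 175.1] [553.  10. 170.] [572.  23. 180.]
lev 180 237 [563.   18.8 185.2] [552.  15. 180.] [571.  32. 190.]
lev 190 657 [561.4  27.3 194.8] [551.  19. 190.] [571.  36. 199.]
```

```bash
cat >> h.py <<'E'
def qdown(psi): return np.array([0,np.cos(psi/2),np.sin(psi/2),0])
def show(b,t):
    s=b.read_state();print(t,"t",round(s["clock"],2),s["ee_pos"].round(1),"F",s["ft_force"].round(1),"M",s["moment"].round(2),"w",round(s["grip_width"],1),"g",round(s["grip_force"],1),"j6",s["joint_positions"][5].round(3));return s
E
python3 - <<'E'
from rig import bot
from h import *
q=qdown(np.pi/2+np.radians(7.9))
bot.move_to([580.4,-111.8,180],q)
print(bot.servo_line([580.4,-111.8,108],speed=80,until_force=12))
show(bot,"down")
bot.move_gripper(60,25); show(bot,"60")
bot.move_gripper(45,25); s=show(bot,"pinch")
E
```

```text
False
down t 4.17 [ 580.7 -111.9  108.5] F [-0.2  0.4  0.3] M [-0.03 -0.04 -0.02] w 85.5 g 0.0 j6 -0.39
60 t 4.55 [ 580.6 -111.8  108.5] F [-2.   0.8  5.1] M [ 0.05  0.32 -0.01] w 60.0 g 5.3 j6 -0.39
pinch t 4.87 [ 580.  -112.1  109.6] F [-13.7  -1.4  19.9] M [-0.04  2.42  0.06] w 45.8 g 18.2 j6 -0.39
```

```bash
python3 - <<'E'
from rig import bot
from h import *
bot.servo_line([579.7,-111.9,109.5],speed=20); s=show(bot,"relax")
j0=s["joint_positions"].copy()
for k in (.26,.52,.785):
    j=j0.copy(); j[5]+=k; bot.move_joints(j); s=show(bot,k)
bot.dwell(.2)
bot.move_gripper(85,25); show(bot,"open")
p=bot.read_state()["ee_pos"]
bot.servo_line([p[0],p[1],180],speed=150)
bot.move_to([577,-90,260],qdown(np.pi/2+.138)); bot.dwell(.2)
import pickle
st=bot.read_state();r=bot.read_camera("wrist");pickle.dump((st,r),open("d2.pkl","wb"))
print(st["clock"]);P=cloud(r,st);X,Y,Z=P[...,0],P[...,1],P[...,2];k=np.hypot(X-580.4,Y+111.8)
q=P[(abs(Z-112)<4)&(k>24)&(k<36)]
c=[q[(q[:,0]-q[:,1]-580-112)*s_>10].mean(0) for s_ in(-1,1)];print(c,np.degrees(np.arctan2(*(c[1]-c[0])[1::-1])))
u,v=proj(r,[580.4,-111.8,118],st)[0].astype(int)
cv2.imwrite("pics/w2.png",cv2.resize(r["image"][v-60:v+60,u-80:u+80],None,fx=4,fy=4,interpolation=2))
E
```

```text
relax t 5.12 [ 579.8 -112.1  109.9] F [-3.4 -2.1  7.9] M [-0.21  0.51  0.05] w 45.3 g 17.1 j6 -0.391
0.26 t 5.47 [ 579.4 -112.1  109.9] F [-5.8  0.3  5.2] M [-0.06  1.01 -0.03] w 45.6 g 16.9 j6 -0.13
0.52 t 5.83 [ 579.1 -112.   109.9] F [-9.7  0.3  8.2] M [0.09 1.61 0.01] w 45.0 g 17.5 j6 0.13
0.785 t 6.19 [ 578.8 -111.8  109.8] F [-11.5   2.7  10. ] M [ 0.44  2.12 -0.03] w 45.0 g 18.1 j6 0.395
open t 6.87 [ 580.1 -112.1  110.1] F [-0.4 -1.1 -0.2] M [ 0.   -0.06  0.05] w 85.2 g 0.0 j6 0.394
8.4333
[array([558.93340334, -94.43632278, 111.91295511]), array([ 602.56857999, -127.29372895,  112.14585224])] -36.97984623197764
```

View pics/w2.png

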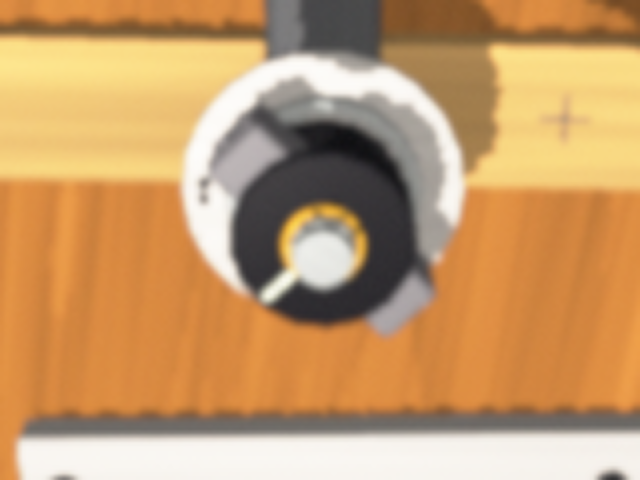

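The pointer has moved clockwise off the axis, and the tabs lie at -37° (7.9° - 45°) and are out. That is the first click. Now the lever.

```bash
python3 - <<'E'
from rig import bot
from h import *
a=np.radians(7.9);O=np.array([567.3,-17.7,92]);yd=np.array([-np.sin(a),np.cos(a),0]);q=qdown(np.pi/2+a)
def tcp(deg,s=92,n=7.5,hw=11):
    t=np.radians(deg); return O+yd*(s*np.cos(t)-n*np.sin(t)-hw)+[0,0,s*np.sin(t)+n*np.cos(t)+19]
bot.move_gripper(0,40)
p=tcp(78); bot.move_to(p+[0,0,50],q); print(bot.servo_line(p,speed=100,until_force=10)); show(bot,"start")
for d in (70,62,54,46,38,30,22,14,7,2,-1,-4):
    f=bot.servo_line(tcp(d),speed=60,until_force=20); s=show(bot,d)
    if f: print("force stop"); break
bot.dwell(.3); show(bot,"hold")
E
```

```text
False
start t 10.3 [567.5 -17.3 203. ] F [-0.8  0.3  0.3] M [-0.03 -0.02  0.01] w 0.0 g 0.0 j6 -0.232
70 t 10.67 [565.4  -3.9 200.2] F [0.1 0.4 0.5] M [-0.    0.01 -0.03] w 0.0 g 0.0 j6 -0.21
62 t 11.03 [563.7   8.  195.6] F [ 0.1  0.2 -0.2] M [0.02 0.04 0.  ] w 0.1 g 0.0 j6 -0.189
54 t 11.4 [562.1  19.4 189.5] F [-1.1 -0.5  0.3] M [ 0.02 -0.02 -0.07] w 0.3 g 0.0 j6 -0.169
46 t 11.77 [560.6  29.7 182. ] F [-0.  -0.2  1. ] M [-0.02 -0.    0.01] w -0.1 g 0.0 j6 -0.151
38 t 12.13 [559.3  39.  173.1] F [-0.4 -0.6  0.4] M [-0.01 -0.01 -0.02] w -0.4 g 0.0 j6 -0.134
30 t 12.5 [558.1  46.9 163. ] F [-0.1  0.1  0.7] M [ 0.01 -0.   -0.03] w -0.2 g 0.0 j6 -0.12
22 t 12.87 [557.3  53.3 151.9] F [ 0.2 -0.8 -0.2] M [ 0.02 -0.   -0.01] w 0.0 g 0.0 j6 -0.108
14 t 13.23 [556.6  58.1 140.2] F [-0.8 -1.8  0.5] M [-0.   -0.02 -0.03] w 0.0 g 0.0 j6 -0.1
7 t 13.57 [556.2  61.  129.4] F [-1.1 -0.2  0. ] M [ 0.02 -0.04 -0.02] w -0.2 g 0.0 j6 -0.094
2 t 13.86 [556.1  62.2 121.4] F [ 0.4 -0.5  0.2] M [ 0.03  0.02 -0.01] w -0.0 g 0.0 j6 -0.092
-1 t 14.11 [556.8  62.6 118.3] F [-3.9 -1.  15.9] M [-0.16  0.63  0.01] w -0.1 g 7.6 j6 -0.091
-4 t 14.36 [557.3  62.7 117.8] F [-25.7  -4.5  63.1] M [-0.7   4.55 -0.02] w -0.1 g 31.0 j6 -0.091
hold t 14.66 [557.3  62.7 117.8] F [-25.5  -4.1  61.9] M [-0.69  4.51 -0.03] w -0.1 g 30.8 j6 -0.091
```

```bash
python3 - <<'E'
from rig import bot
from h import *
bot.servo_line([556.5,62.5,125],speed=50); show(bot,"up")
a=bot.read_camera("scene")["image"];b=bot.read_camera("side")["image"]
cv2.imwrite("pics/c3.png",np.hstack([cv2.resize(a[160:280,210:340],(400,369),interpolation=2),cv2.resize(b[130:235,260:374],(400,369),interpolation=2)]))
E
```

```text
up t 15.07 [556.4  62.5 124.5] F [-0.1 -0.3  0.6] M [ 0.05 -0.03 -0.03] w -0.1 g 0.0 j6 -0.091
```

View pics/c3.png

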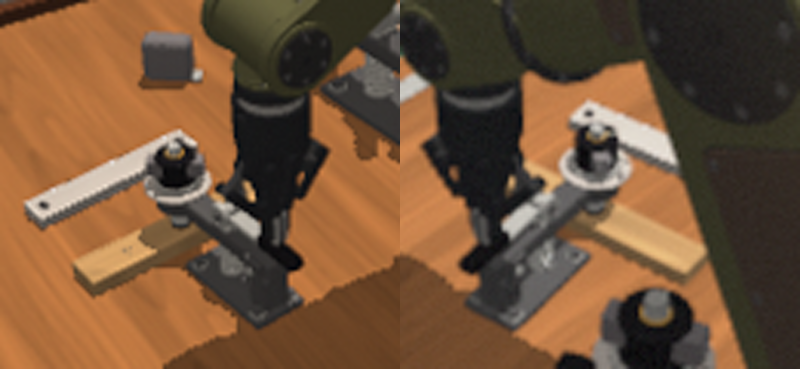

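The lever now looks level, with the grip lying past the heel. I retract and check from above.

```bash
python3 - <<'E'
from rig import bot
from h import *
bot.servo_line([556.5,62.5,200],speed=150)
bot.move_to([577,-60,330],qdown(np.pi/2+.138)); bot.dwell(.3)
st=show(bot,"look");r=bot.read_camera("wrist")
cv2.imwrite("pics/w4.png",r["image"])
P=cloud(r,st);a=np.radians(7.9);O=np.array([567.3,-17.7,0]);D=P-O
cx=D[...,0]*np.cos(a)+D[...,1]*np.sin(a);cy=-D[...,0]*np.sin(a)+D[...,1]*np.cos(a)
for lo in range(30,125,12):
    m=(abs(cx)<7)&(cy>lo)&(cy<lo+12)&(P[...,2]>50);print(lo,m.sum(),np.median(P[m][:,2]).round(1) if m.any() else None)
k=np.hypot(P[...,0]-580.4,P[...,1]+111.8)
q=P[(abs(P[...,2]-108)<5)&(k>24)&(k<36)]
c=[q[(q[:,0]-q[:,1]-580-112)*s_>10].mean(0) for s_ in(-1,1)];print(c,np.degrees(np.arctan2(*(c[1]-c[0])[1::-1])),np.linalg.norm(c[1]-c[0]))
E
```

```text
look t 16.87 [577.  -59.3 329.2] F [ 1.   0.1 -0.5] M [-0.    0.03 -0.02] w 0.1 g 0.0 j6 -0.305
30 1163 453.1
42 144 96.8
54 154 99.2
66 168 99.3
78 180 99.4
90 181 99.4
102 168 99.0
114 8 94.9
[array([558.0247707 , -96.36106134, 108.06982962]), array([ 603.4168131 , -127.30167992,  107.44065435])] -34.279551055208586 54.93773977696056
```

View pics/w4.png

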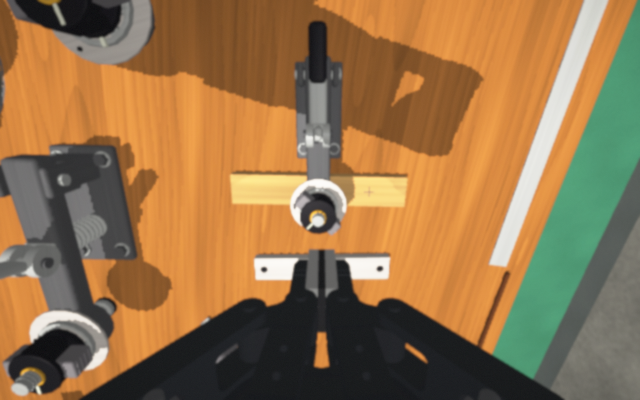

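The lever, with its grip at (317,50), is level with its top at 99.4 mm throughout. The knob at (318,213) is still at the first click and the batten is unmoved, so I hand in.

```bash
python3 -c "
from rig import bot
print(bot.finish_job())"
```

```text
the job is handed in; nothing more can be done
None
```

The job is handed in: the batten is clamped with the knob at its first click, both tabs out and the lever fully down. I checked this from the camera images; I did not measure the foot's pressing force, and no verdict came back.

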